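# Zero the gauge readout through its covered well

## Task

Zero the bore-gauge readout at its zeroing box, the longer aluminium box with the sliding steel cover: with a fingertip push the cover fully open by its rib, reach down into the well it hides and press the sunken key all the way down for a good second, then let the key come up and push the cover fully shut again. Grasp and lift nothing; do not shove or tip the boxes, do not press the key in the other box's round well, and leave everything else on the bench undisturbed.

Things in the scene. Friction and masses are not known exactly. Their poses are not given: they have to be found in the camera images.
- zero_box: The zeroing box: loose heavy aluminium box (about 1.8 kg) standing on the bench, 110 mm along its x, 180 mm along its y, 60 mm high, turned only about the vertical (up to about 0.8 rad). Origin at the centre of its underside. Two guide rails for the cover run along y on its top panel at x = +-37 mm, 6 mm wide, 8 mm high.
- zero_well (a point): Centre of the mouth of the oblong well, level with the zeroing box's top panel, 40 mm from the box's centre towards its -y. Axes are the box's: x across, y along its length, z up. The well is 56 mm along x, 38 mm along y, straight-walled, with the key's top 20 mm below the panel.
- cover_rib (a point): Middle of the top of the rib on the sliding cover, 21 mm above the panel; axes as the box's. Cover plate 64 x 64 mm, top 5 mm above the panel; rib across its middle: 52 mm along x, 8 mm thick along y, 16 mm high. Over the well's centre when shut, 75 mm from it towards +y when open. Push the rib's flank along +y to open, -y to shut; about 1.2 N friction, stays where left.
- cover (a joint): Slide of the cover, m: 0 = shut, against its stop (well covered), 0.075 = fully open, against its stop, 25 mm clear of the well's edge. Grows as the cover moves along the box's +y. It may start up to 12 mm ajar.
- zero_key_top (a point): Centre of the top face of the sunken black key in the well: a flat bar 46 mm (box x) by 28 mm (box y). Hidden by the cover at first. 20 mm below the panel when up, 26 mm when fully down.
- zero_key (a joint): Travel of that key downwards, m: 0 = up, 0.006 = fully down against its stop. Sprung: starts to move at about 2 N, fully down at about 4.5 N, comes back up by itself.
- recall_well (a point): Centre of the mouth of the round well (42 mm across) in the top panel of the other, shorter aluminium box (loose, about 1.2 kg, 110 x 100 x 60 mm high), which has no cover. Axes are the box's. To be left alone. The two boxes may stand either way round, left or right.
- recall_key (a joint): Travel downwards of the round key in that box, m: 0 = up, 0.006 = down. Must not be pressed.
- setting_ring: Steel setting ring, 50 mm outside, 28 mm bore, 22 mm high. Loose bystander; origin at the centre of its underside.
- wood_block: Pale wooden block 60 x 28 x 25 mm. Loose bystander; origin at the centre of its underside.
- dial_gauge: Round dial gauge lying on its back, 56 mm across, 22 mm high, short stem. Loose bystander; origin at the centre of its underside.
- screwdriver: Screwdriver, 160 mm long, lying. Loose bystander; origin at the centre of its underside.
- bore_gauge: Bore gauge lying down, 210 mm long, black grip, 26 mm high. Loose bystander; origin at the centre of its underside.
- jar: Small glass jar with steel cap, 44 mm across, 60 mm high. Loose bystander; origin at the centre of its underside.
- master_disc: Brass master disc 48 mm across, 16 mm high. Loose bystander; origin at the centre of its underside.
There are look-alikes about, which are no part of the job. What is shaped like the zero_box but yellow is not meant. Leave any green look-alike of the part that bears recall_well alone.

How it is judged:
By the outcome, as a careful person would: the job done as asked, in the order asked, and still so for the second after the job is handed in, with the robot touching nothing.
It also fails if it takes over 64 s, if anything falls off the work surface, if the arm or the gripper's body presses on something with over 40 N, if the wrist force passes 120 N, or if a joint passes its speed limit or range.

## Robot

A 6-joint arm with a two-finger parallel gripper is mounted at the origin on the work surface. World frame = base frame: x ahead of the robot, y to its left, z up, the work surface at z = 0. Lengths are in m, angles in rad, forces in N, time in s.
With the tool pointing down it reaches from about 0.35 to 0.975 m from the base axis. Payload 4.9 kg.
Tool frame: the origin (TCP) lies on the centre line of the jaws, within the pads' length; the fingertips stand ctrl.nose_length ahead of it and the grasp point (between the pads) lies 2 mm behind it (ctrl.nose_length is the distance from the TCP to the fingertips, in m); z points along the fingers, y is the direction in which the jaws open and shut (so a half turn about z gives the same grasp; the last joint's range is limited). The gripper opens to 85 mm and grips with 20 to 120 N. Pads are 22 mm wide; open, the fingers measure 114 mm over their backs; the gripper's body (76 mm by 85 mm) begins 54 mm behind the grasp point. The pads swing forward as they close: fully open they stand 13 mm farther back than shut.
Start: joints at [-1.245, 0.053, 1.613, -0, 1.476, -0.119], TCP at [0.269, -0.564, 0.248] pointing down, gripper open.
Joint ranges: [-3.01, 3.01], [-1.01, 2.22], [0.06, 2.58], [-1.02, 4.17], [0.09, 2.62], [-3.14, 3.14]. Speed limits (rad/s): [2.57, 2.57, 3.14, 3.14, 3.14, 3.14].

## Interface

Orientations are given as a rotation vector (axis times angle).
In Python, from station import sensors, get_image, order, ctrl gives the robot as it stands.
- The arm moves only by the tool move_arm, never from a script. Its argument "increments" is a list of rows, each a list of 5 numbers: the shift along the tool's x, y, z in cm, then the turn about the tool's z in degrees, then the finger opening in cm, from 0 to 8.54. In form: [[dx, dy, dz, twist, gripper], ...]. A call has 1 to 5 rows; each row is the pose to reach, as a shift and turn from the pose commanded when the call began, along the tool's axes at that moment; what a row does not reach only later rows make up. A row lasts 1/8 s, in which the tool goes at most 62.5 mm and 10.7 degrees, less where a joint would pass 70% of its speed; a pose out of reach is approached as far as the arm can. A call with a gripper value outside its range is refused whole. The fingers move at their own pace and stop on an object; "newtons" is the grip in N (left out, the last holds). Time passes only in rows, so rows that repeat a pose let the fingers close. It gives the time, the measured TCP pose, the force and the opening at its end, in the units of the state.
- sensors.get_obs(): the state, without advancing time (a new reading comes with each control period).
- get_image(name): name is "scene" or "top" or "wrist"; returns a dict with "image" (420x560x3 uint8, red, green, blue), "K" (3x3 intrinsics, pixels), "R" (3x3) and "t" (3): a world point X has camera coordinates R X + t. Camera axes: x right, y down, z forward; pixel columns grow to the right and rows downward; lengths in m; the calibration is good to about 2 mm. A picture is of the moment at which its call begins. There is no depth.
- order.finish_job(): hands the job in, once; it reports no verdict.
The state is a dict: "t": time; "q": joint angles; "dq": joint speeds; "effort": joint torques, N m; "tool_pos": TCP position; "tool_rot": TCP orientation; "contact_force": force on the tool from outside, world axes, zero at the start; "wrist_torque": the same for the moment, N m; "opening": finger opening in m.
Only numpy, scipy, OpenCV 4.12 (cv2) and the standard library are available. Lean on these libraries where they do the work, as an engineer would, in place of code of your own. Each camera call takes 0.05 s, during which the arm holds its last target.

## Working session

There is one attempt and no reset: what is moved stays moved. The work goes in short steps, Python scripts to look and compute and a tool call to move; the robot and the scene stay as the last step left them, time stands still between calls to the robot, and variables do not carry over. Pictures are saved under pics/ and viewed, and the job is handed in when it is done.

Besides the shell and the picture viewer there is one more tool, called after ">>>" as name(argument=value, ...), one argument or row to a line, values as JSON. move_arm: Moves the arm, as the interface text tells. Its arguments: {"type":"object","properties":{"increments":{"type":"array"},"newtons":{"type":"number"}},"required":["increments"]}

```bash
mkdir -p pics; ls; python3 - <<'E'
from station import sensors,get_image,order,ctrl
import cv2
print(sensors.get_obs()); print(ctrl.nose_length)
for n in ("scene","top","wrist"):
    d=get_image(n); cv2.imwrite(f"pics/{n}0.png",d["image"][:,:,::-1]); print(n,d["K"],d["R"],d["t"])
E
```

```text
pics
{'t': 0.0, 'q': array([-1.24502612e+00,  5.33755385e-02,  1.61423068e+00,  4.28131878e-06,
        1.47599214e+00, -1.19011244e-01]), 'dq': array([ 2.80934807e-04,  9.27018041e-04, -1.67107962e-03,  2.33060742e-03,
       -1.63971141e-05, -1.19356871e-03]), 'effort': array([-3.01961472e-04, -3.93685734e+01, -3.70173991e+01, -1.38443775e-04,
        7.14834416e-03, -9.76216057e-06]), 'tool_pos': array([ 0.26872751, -0.56365872,  0.24708922]), 'tool_rot': array([-3.06227828e+00, -6.92475522e-01,  3.18261810e-04]), 'contact_force': array([-0.29175438, -0.05101368,  0.75255904]), 'wrist_torque': array([-0.03306328,  0.06918948,  0.01307665]), 'opening': 0.08516833441843501}
0.017
scene [[479.04914047   0.         286.58067586]
 [  0.         479.04914047 208.0372075 ]
 [  0.           0.           1.        ]] [[ 0.87337976  0.48695612 -0.00903004]
 [ 0.3910336  -0.71214979 -0.58303979]
 [-0.29034553  0.5056841  -0.81239341]] [-0.44634009 -0.12863571  1.37505432]
top [[500.84496889   0.         278.64057019]
 [  0.         500.84496889 212.30249522]
 [  0.           0.           1.        ]] [[ 0.01609718 -0.9997381  -0.01626702]
 [-0.99090348 -0.01377673 -0.13386745]
 [ 0.13360828  0.01827394 -0.99086573]] [0.05823993 0.51013466 1.20765288]
wrist [[309.07625604   0.         275.94455943]
 [  0.         309.07625604 207.38004022]
 [  0.           0.           1.        ]] [[ 0.43012072 -0.90276894 -0.00210065]
 [-0.86400071 -0.41232212  0.28895196]
 [-0.261723   -0.12246926 -0.95734129]] [-0.62437053 -0.03710648  0.38019763]
```

View pics/scene0.png

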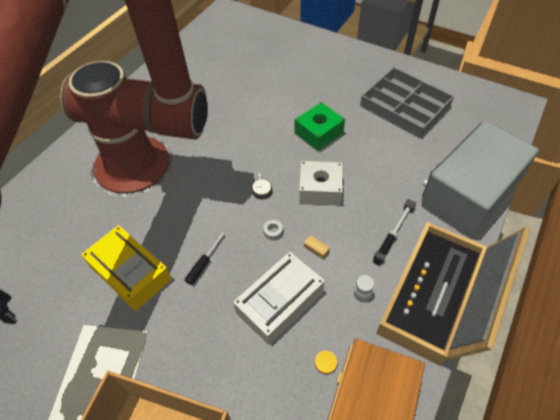

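View pics/top0.png

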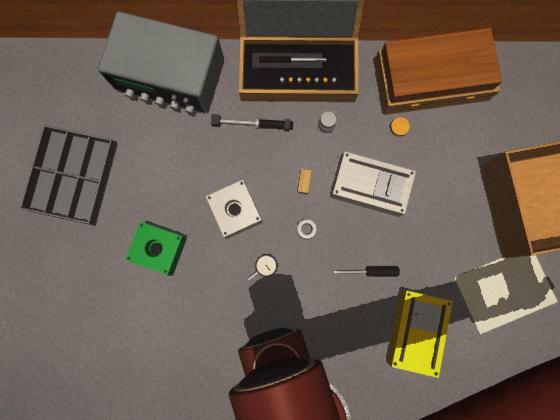

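The candidates in the top view are:
- Long aluminium box with cover at (374,183). This fits zero_box.
- Yellow look-alike at (422,333). Not meant.
- Short aluminium box with round well at (233,208). This is the recall box, to be left alone.
- Green look-alike at (155,248). To be left alone.

I'll confirm the first with an enlarged crop.

```bash
python3 - <<'E'
import cv2
a=cv2.imread("pics/top0.png")[140:225,325:425]; cv2.imwrite("pics/crop_top.png",cv2.resize(a,None,fx=7,fy=7,interpolation=cv2.INTER_CUBIC))
a=cv2.imread("pics/scene0.png")[245:345,225:335]; cv2.imwrite("pics/crop_scene.png",cv2.resize(a,None,fx=6,fy=6,interpolation=cv2.INTER_CUBIC))
E
```

```text
(no output)
```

View pics/crop_top.png

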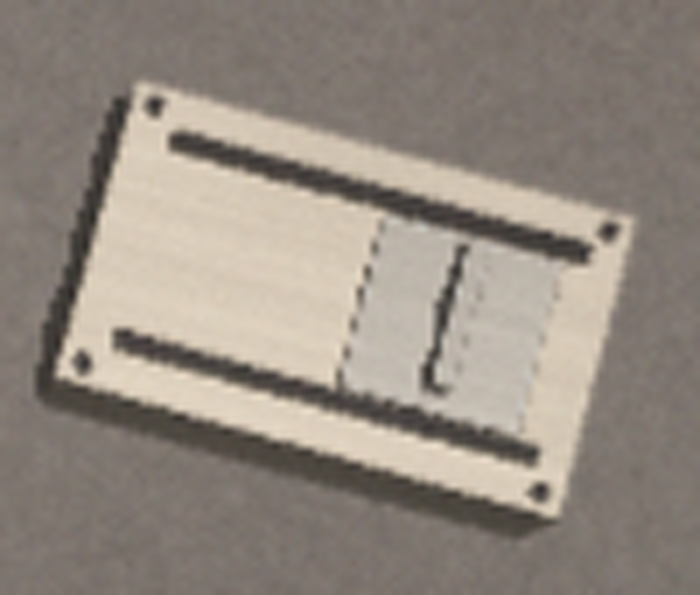

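View pics/crop_scene.png

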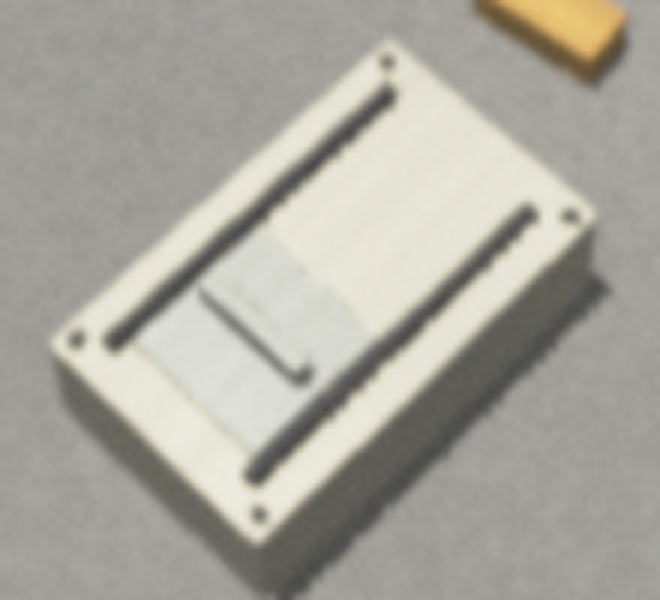

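Both crops confirm it: this is the bare aluminium box with the steel cover and rib, and the cover sits near the right-hand end. In the top crop the panel corners are at about (137,85), (635,215), (558,518) and (58,378). I'll now compute the geometry.

```bash
cat > h.py <<'E'
import numpy as np
def ray(d,uv,z):
    K,R,t=np.array(d["K"]),np.array(d["R"]),np.array(d["t"]); c=-R.T@t
    v=R.T@np.linalg.solve(K,[uv[0],uv[1],1]); return c+v*(z-c[2])/v[2]
def proj(d,X):
    p=np.array(d["K"])@(np.array(d["R"])@X+np.array(d["t"])); return p[:2]/p[2]
E
python3 - <<'E'
from station import get_image,sensors
from h import *
import cv2
from scipy.spatial.transform import Rotation as Ro
o=np.array
top=get_image("top"); sc=get_image("scene")
def seg(d,x0,x1,y0,y1,cr):
    im=d["image"]; hsv=cv2.cvtColor(im,cv2.COLOR_RGB2HSV)
    m=(hsv[...,2]>165).astype('uint8'); mm=np.zeros_like(m); mm[y0:y1,x0:x1]=m[y0:y1,x0:x1]
    cs,_=cv2.findContours(mm,0,2); c=max(cs,key=cv2.contourArea); r=cv2.minAreaRect(c); print(r)
    ap=cv2.approxPolyDP(cv2.convexHull(c),4,True)[:,0]; print(ap.tolist()); return ap
seg(top,325,425,140,225,0); seg(sc,225,335,245,345,0)
T=[(o(p)+.5)/7+o([325,140])-.5 for p in [(137,85),(635,215),(558,518),(58,378)]]
S=[(o(p)+.5)/6+o([225,245])-.5 for p in [(390,38),(597,215),(262,545),(52,345)]]
for d,P in((top,T),(sc,S)):
    W=o([ray(d,p,.06) for p in P]); print(W.round(4).tolist(), W.mean(0).round(4)); print(np.linalg.norm(W-np.roll(W,-1,0),axis=1).round(4))
    e=[W[i]-W[(i+1)%4] for i in range(4)]; print([round(np.degrees(np.arctan2(v[1],v[0])),1) for v in e])
# rib
print('rib top-edge shadows: scene', [ray(sc,((o(p)+.5)/6+o([225,245])-.5),.065).round(4) for p in [(200,290),(303,380)]])
print('top', [ray(top,((o(p)+.5)/7+o([325,140])-.5),.065).round(4) for p in [(462,248),(432,388)]])
print('plate +y edge top',[ray(top,((o(p)+.5)/7+o([325,140])-.5),.065).round(4) for p in [(380,222),(343,385)]],'-y edge',[ray(top,((o(p)+.5)/7+o([325,140])-.5),.065).round(4) for p in [(558,270),(520,428)]])
E
```

```text
((374.07159423828125, 182.24212646484375), (74.45852661132812, 44.32181930541992), 15.52410888671875)
[[344, 152], [415, 171], [404, 213], [333, 193]]
((290.6219482421875, 282.4024658203125), (53.567604064941406, 114.47537231445312), 51.34019088745117)
[[334, 245], [334, 282], [269, 334], [233, 302], [287, 251]]
[[0.6587, -0.0936, 0.06], [0.6142, -0.2672, 0.06], [0.5069, -0.2386, 0.06], [0.5537, -0.066, 0.06]] [ 0.5834 -0.1664  0.06  ]
[0.1793 0.111  0.1788 0.1086]
[np.float64(75.6), np.float64(-15.0), np.float64(-105.2), np.float64(165.3)]
[[0.5567, -0.0662, 0.06], [0.6626, -0.0962, 0.06], [0.6171, -0.2685, 0.06], [0.511, -0.2404, 0.06]] [ 0.5869 -0.1678  0.06  ]
[0.11   0.1782 0.1097 0.18  ]
[np.float64(164.2), np.float64(75.2), np.float64(-14.9), np.float64(-104.7)]
rib top-edge shadows: scene [array([ 0.5488, -0.1971,  0.065 ]), array([ 0.5999, -0.2095,  0.065 ])]
top [array([ 0.6006, -0.2058,  0.065 ]), array([ 0.551 , -0.1948,  0.065 ])]
plate +y edge top [array([ 0.6095, -0.1775,  0.065 ]), array([ 0.5517, -0.1641,  0.065 ])] -y edge [array([ 0.5932, -0.2389,  0.065 ]), array([ 0.5374, -0.2249,  0.065 ])]
```

zero_box is centred near (0.585,-0.167) with its +y axis at 75.1° in the world, and the cover is about 4 mm ajar. I'll close the fingers and move above the -y side of the rib.

>>> move_arm(
  increments=[
    [5.2,-2.2,0,-9.9,0],
    [10.4,-4.4,0,-19.8,0],
    [15.6,-6.6,0,-29.7,0],
    [20.8,-8.8,0,-39.6,0],
    [26,-11,0,-49.6,0],
  ],
  newtons=40,
)

```text
t: 0.88
tool_pos: [0.4572, -0.3515, 0.2483]
tool_rot: [2.486, 1.921, 0.0]
contact_force: [-0.3, -1.1, 0.6]
opening: 0.0003
```

>>> move_arm(
  increments=[
    [5.1,2.6,0,0,0],
    [10.2,5.2,0,0,0],
    [15.2,7.7,3,0,0],
    [15.2,7.7,6,0,0],
    [15.2,7.7,9,0,0],
  ],
)

```text
t: 1.5
tool_pos: [0.5703, -0.2249, 0.1572]
tool_rot: [-2.489, -1.917, 0.0]
contact_force: [-0.2, 0.1, 0.1]
opening: -0.0001
```

```bash
cat > look.py <<'E'
import sys,cv2
from station import get_image,sensors,ctrl
from h import *
from scipy.spatial.transform import Rotation as Ro
tag=sys.argv[1]
s=sensors.get_obs(); C=np.array([.585,-.167]); a=np.radians(75.1); ey=np.array([np.cos(a),np.sin(a)]); ex=np.array([ey[1],-ey[0]])
p=s["tool_pos"]; R=Ro.from_rotvec(s["tool_rot"]).as_matrix()
print("t",s["t"],"pos",p.round(4),"box x,y",(p[:2]-C)@ex,(p[:2]-C)@ey,"tipz",p[2]-ctrl.nose_length,"xang",np.degrees(np.arctan2(R[1,0],R[0,0])),"F",s["contact_force"].round(2),"nose",ctrl.nose_length,"tilt",R[:,2].round(4))
ims=[]
for n in ("top","scene"):
    d=get_image(n); c=proj(d,np.array([*C,.06])).astype(int); im=d["image"][max(0,c[1]-50):c[1]+50,c[0]-60:c[0]+60,::-1]
    ims.append(cv2.resize(im,(396,330),interpolation=cv2.INTER_CUBIC))
w=cv2.resize(get_image("wrist")["image"][:,:,::-1],(360,270))
cv2.imwrite(f"pics/{tag}.png",np.vstack([np.hstack(ims),np.pad(w,((0,0),(0,432),(0,0)))]))
E
python3 look.py a1
```

```text
t 1.5 pos [ 0.5703 -0.2249  0.1572] box x,y 0.0006360169830827636 -0.05971431339100205 tipz 0.14019222202456677 xang 75.19895428126604 F [-0.16  0.12  0.09] nose 0.017 tilt [-2.e-04 -0.e+00 -1.e+00]
```

View pics/a1.png

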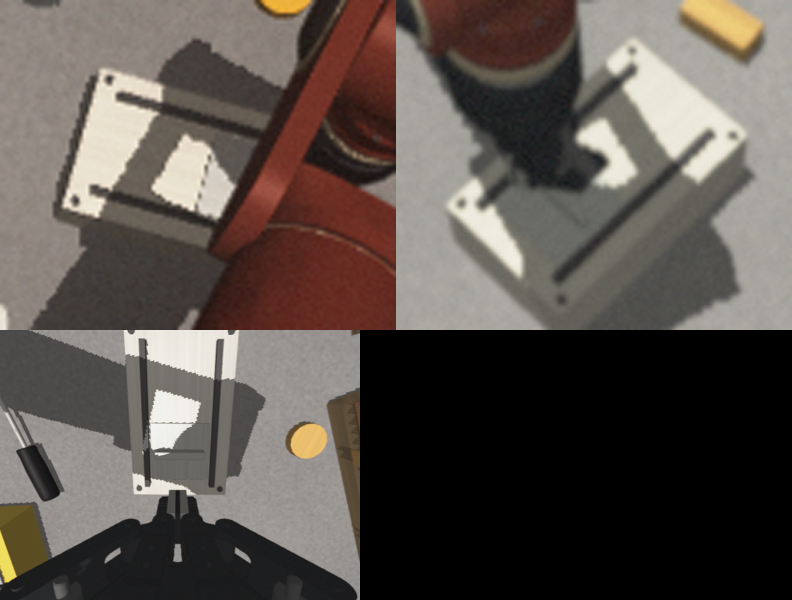

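The wrist view shows the fingertips aligned with the box, the rails symmetric about them, and the rib line at about (180,452) in the mosaic. I'll check the rib position with the full wrist image.

```bash
python3 - <<'E'
import cv2
from station import get_image
d=get_image("wrist"); cv2.imwrite("pics/w1.png",cv2.resize(d["image"][50:320,170:400,::-1],None,fx=2.2,fy=2.2,interpolation=cv2.INTER_CUBIC))
E
```

```text
(no output)
```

View pics/w1.png

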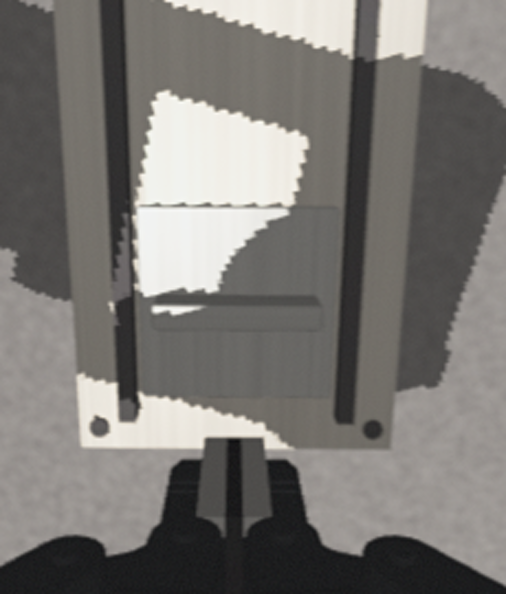

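```bash
python3 - <<'E'
from station import get_image
from h import *
d=get_image("wrist")
C=np.array([.585,-.167]); a=np.radians(75.1); ey=np.array([np.cos(a),np.sin(a)]); ex=np.array([ey[1],-ey[0]])
def f(n,u,v,z):
    p=ray(d,((u+.5)/2.2+169.5,(v+.5)/2.2+49.5),z)[:2]-C; print(n,(p@ex).round(4),(p@ey).round(4))
f("BL corner",82,448,.06);f("BR",391,448,.06)
f("plate TL",140,206,.065);f("plate TR",338,207,.065);f("plate BR",338,397,.065);f("rib top -y L",152,309,.081);f("rib base -y edge L",150,329,.065);f("rib top +y L",152,298,.081);f("rib top R -y",321,307,.081)
f("rail L in",121,20,.06);f("rail R in",352,20,.06);f("rail L low in",137,415,.06);f("railR low in",336,420,.06)
E
```

```text
BL corner -0.0539 -0.0931
BR 0.0576 -0.0931
plate TL -0.0289 -0.0067
plate TR 0.034 -0.0071
plate BR 0.0368 -0.0715
rib top -y L -0.0242 -0.0364
rib base -y edge L -0.0271 -0.0472
rib top +y L -0.0241 -0.033
rib top R -y 0.0277 -0.0358
rail L in -0.033 0.0479
rail R in 0.0365 0.0478
rail L low in -0.0336 -0.0802
railR low in 0.0373 -0.0822
```

>>> move_arm(
  increments=[
    [-0.4,0.1,2,0,0],
    [-0.4,0.1,4,0,0],
    [-0.4,0.1,5.5,0,0],
    [-0.4,0.1,6.6,0,0],
    [-0.4,0.1,6.9,0,0],
  ],
)

```text
t: 2.38
tool_pos: [0.5692, -0.2297, 0.0879]
tool_rot: [-2.49, -1.913, 0.001]
contact_force: [0.2, -0.1, 0.3]
opening: -0.0001
```

```bash
python3 look.py a2;python3 - <<'E'
import cv2
from station import get_image
d=get_image("wrist"); cv2.imwrite("pics/w2.png",cv2.resize(d["image"][50:320,170:400,::-1],None,fx=2.2,fy=2.2,interpolation=cv2.INTER_CUBIC))
E
```

```text
t 2.375 pos [ 0.5692 -0.2297  0.0879] box x,y 0.0008207029865967884 -0.06468431239288112 tipz 0.07089227007596481 xang 75.08411245530807 F [ 0.24 -0.14  0.27] nose 0.017 tilt [-0.0017  0.001  -1.    ]
```

View pics/w2.png

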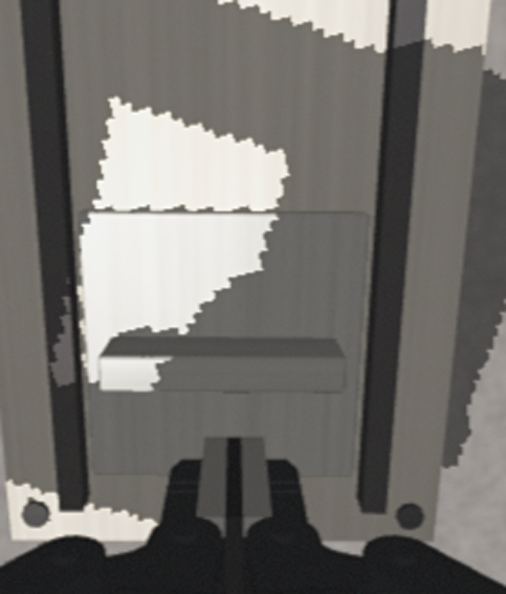

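View pics/a2.png

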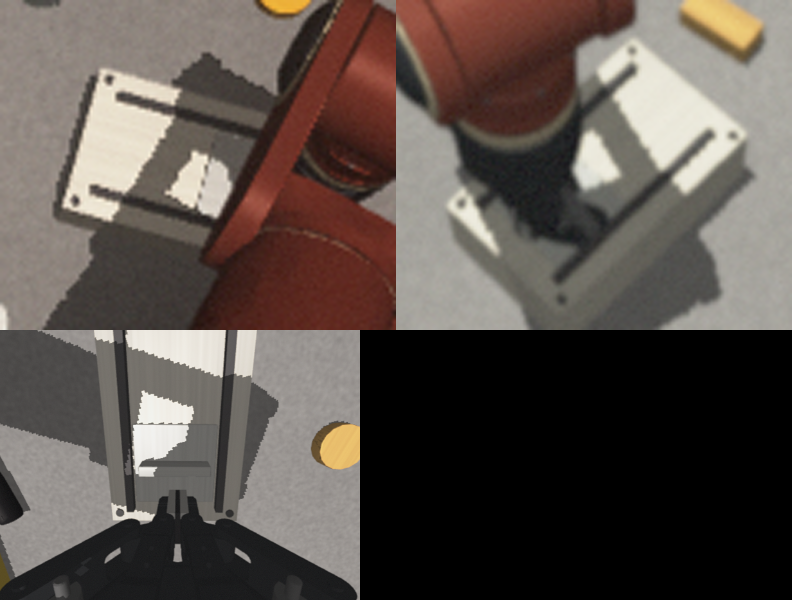

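The fingertips are just behind the rib (crop x 235, rib middle x 223), so they sit about 2.5 mm too far towards +x. I'll correct that and push.

>>> move_arm(
  increments=[
    [0.4,-0.2,0,0,0],
    [0.8,-0.2,0,0,0],
    [1.2,-0.2,0,0,0],
    [1.6,-0.2,0,0,0],
    [2.0,-0.2,0,0,0],
  ],
)

```text
t: 3.2
tool_pos: [0.5731, -0.2102, 0.0896]
tool_rot: [2.491, 1.914, -0.0]
contact_force: [-1.2, -2.0, 0.8]
opening: -0.0
```

>>> move_arm(
  increments=[
    [0.7,0,0,0,0],
    [1.4,0,0,0,0],
    [2.1,0,0,0,0],
    [2.8,0,0,0,0],
    [3.5,0,0,0,0],
  ],
)

```text
t: 3.82
tool_pos: [0.5821, -0.1759, 0.0893]
tool_rot: [2.491, 1.914, 0.0]
contact_force: [0.4, -1.2, 1.3]
opening: 0.0001
```

```bash
python3 look.py a3;python3 - <<'E'
import cv2
from station import get_image
d=get_image("wrist"); cv2.imwrite("pics/w3.png",cv2.resize(d["image"][50:320,170:400,::-1],None,fx=2.2,fy=2.2,interpolation=cv2.INTER_CUBIC))
E
```

```text
t 3.825 pos [ 0.5821 -0.1759  0.0893] box x,y -0.0004675723730679062 -0.009349567459393863 tipz 0.0722737665601039 xang 75.0906651150486 F [ 0.37 -1.24  1.33] nose 0.017 tilt [ 1.e-04 -0.e+00 -1.e+00]
```

View pics/w3.png

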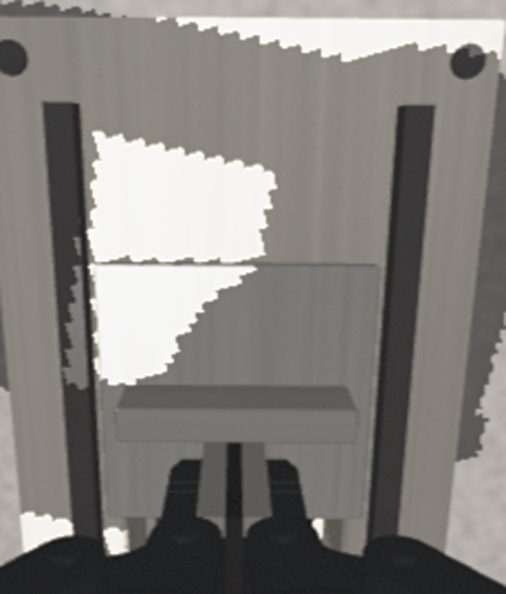

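View pics/a3.png

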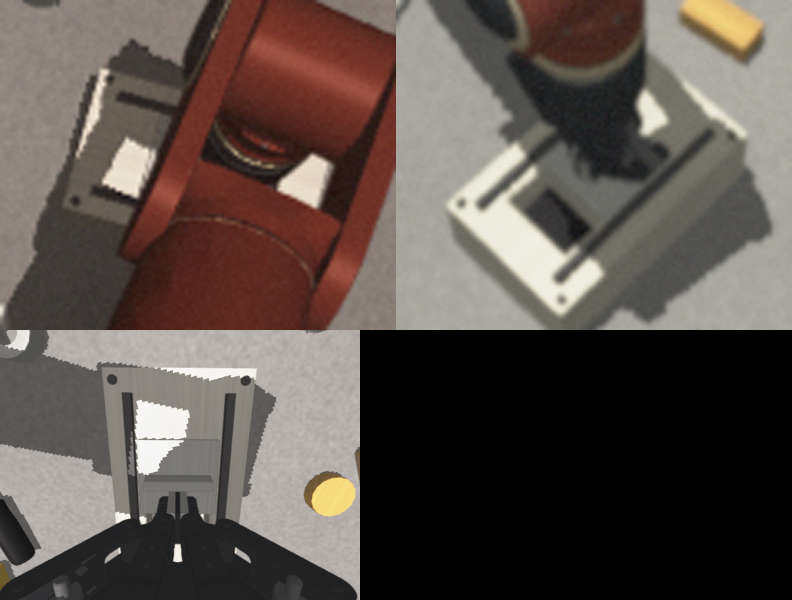

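The rib is in contact and the cover is opening, with the well now visible. About 29 mm of travel remains, so I'll slow down near the stop.

>>> move_arm(
  increments=[
    [0.6,0,0,0,0],
    [1.2,0,0,0,0],
    [1.7,0,0,0,0],
    [2.1,0,0,0,0],
    [2.4,0,0,0,0],
  ],
)

```text
t: 4.65
tool_pos: [0.5881, -0.1529, 0.0892]
tool_rot: [-2.491, -1.914, 0.0]
contact_force: [-0.7, -0.6, -0.9]
opening: 0.0002
```

>>> move_arm(
  increments=[
    [0.1,0,0,0,0],
    [0.1,0,0,0,0],
    [0.2,0,0,0,0],
    [0.2,0,0,0,0],
  ],
)

```text
t: 5.15
tool_pos: [0.5888, -0.1514, 0.0895]
tool_rot: [2.491, 1.914, 0.0]
contact_force: [-0.4, -0.9, -0.3]
opening: -0.0003
```

>>> move_arm(
  increments=[
    [0.1,0,0,0,0],
    [0.1,0,0,0,0],
    [0.2,0,0,0,0],
    [0.2,0,0,0,0],
  ],
)

```text
t: 5.65
tool_pos: [0.5894, -0.1493, 0.0895]
tool_rot: [2.491, 1.914, 0.0]
contact_force: [0.7, -0.7, 0.4]
opening: -0.0001
```

>>> move_arm(
  increments=[
    [0.1,0,0,0,0],
    [0.1,0,0,0,0],
  ],
)

```text
t: 5.9
tool_pos: [0.5896, -0.1484, 0.0894]
tool_rot: [2.491, 1.914, 0.0]
contact_force: [-0.4, -0.6, 0.1]
opening: 0.0
```

```bash
python3 look.py a4;python3 - <<'E'
import cv2
from station import get_image
d=get_image("wrist"); cv2.imwrite("pics/w4.png",cv2.resize(d["image"][50:320,170:400,::-1],None,fx=2.2,fy=2.2,interpolation=cv2.INTER_CUBIC))
E
```

```text
t 5.9 pos [ 0.5896 -0.1484  0.0894] box x,y -0.00034139256672461395 0.019139339303701798 tipz 0.07244353078627658 xang 75.08701951770729 F [-0.4  -0.64  0.1 ] nose 0.017 tilt [ 4.e-04 -2.e-04 -1.e+00]
```

View pics/w4.png

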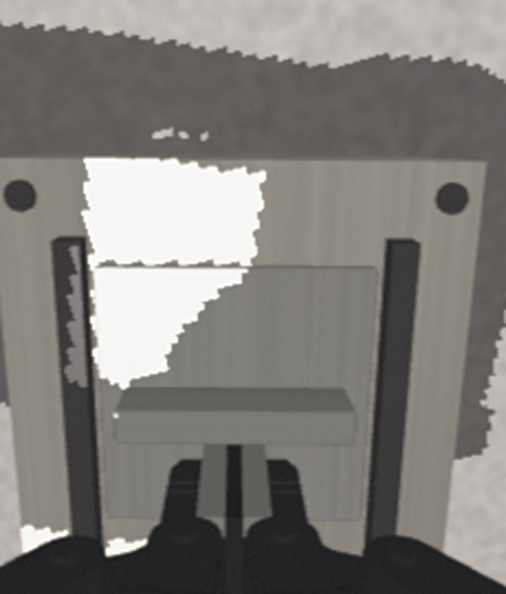

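View pics/a4.png

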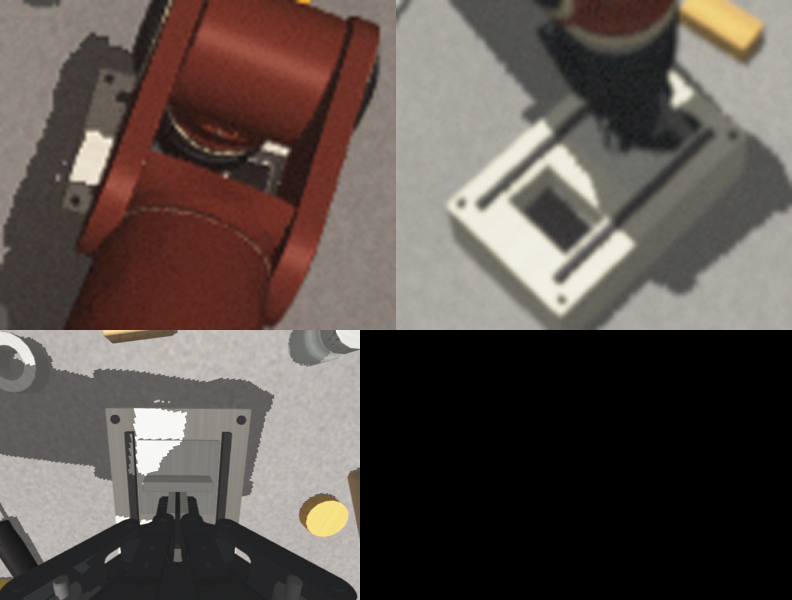

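```bash
cat > gap.py <<'E'
import sys
from station import get_image
from h import *
d=get_image("wrist")
C=np.array([.585,-.167]); a=np.radians(75.1); ey=np.array([np.cos(a),np.sin(a)]); ex=np.array([ey[1],-ey[0]])
def f(u,v,z): 
    p=ray(d,((u+.5)/2.2+169.5,(v+.5)/2.2+49.5),z)[:2]-C; return np.array([p@ex,p@ey]).round(4)
for l in sys.argv[1:]:
    u,v,z=map(float,l.split(',')); print(l,f(u,v,z))
E
python3 gap.py 235,159,.06 235,266,.065 0,157,.06 486,161,.06 97,266,.065 377,267,.065 235,520,.065
```

```text
235,159,.06 [0.0005 0.0891]
235,266,.065 [0.0005 0.0662]
0,157,.06 [-0.0513  0.0896]
486,161,.06 [0.0559 0.0887]
97,266,.065 [-0.0303  0.0662]
377,267,.065 [0.0322 0.066 ]
235,520,.065 [0.0005 0.002 ]
```

The gap from cover to box end is 22.9 mm, against 23 mm when fully open, so it is at or within about 1 mm of the stop. I'll nudge until the force shows it.

>>> move_arm(
  increments=[
    [0.1,0,0,0,0],
    [0.1,0,0,0,0],
  ],
)

```text
t: 6.4
tool_pos: [0.5895, -0.1482, 0.0893]
tool_rot: [2.49, 1.914, -0.002]
contact_force: [-1.0, -5.1, 1.1]
opening: -0.0002
```

>>> move_arm(
  increments=[
    [0.1,0,0,0,0],
    [0.1,0,0,0,0],
  ],
)

```text
t: 6.65
tool_pos: [0.5895, -0.1481, 0.0894]
tool_rot: [2.489, 1.913, -0.005]
contact_force: [-2.7, -8.1, 0.1]
opening: -0.0001
```

The force rose to 8 N with no motion, so the cover is at its stop. I'll back off, rise and go over the well.

>>> move_arm(
  increments=[
    [-0.5,0,0,0,0],
    [-1.2,0,-1,0,0],
    [-3,0,-3,0,0],
    [-5,0,-4,0,0],
    [-6.2,0,-4,0,0],
  ],
)

```text
t: 7.28
tool_pos: [0.5746, -0.2086, 0.1317]
tool_rot: [2.489, 1.911, 0.003]
contact_force: [-0.9, -0.6, 0.8]
opening: -0.0
```

>>> move_arm(
  increments=[
    [0,0,0,0,0],
  ],
)

```text
t: 7.4
tool_pos: [0.5735, -0.2075, 0.1291]
tool_rot: [-2.492, -1.912, -0.0]
contact_force: [0.4, 1.0, -0.7]
opening: 0.0002
```

```bash
python3 look.py a5;python3 - <<'E'
import cv2
from station import get_image
d=get_image("wrist"); cv2.imwrite("pics/w5.png",cv2.resize(d["image"][50:320,170:400,::-1],None,fx=2.2,fy=2.2,interpolation=cv2.INTER_CUBIC))
E
```

```text
t 7.4 pos [ 0.5735 -0.2075  0.1291] box x,y -0.0007458208459166649 -0.042057607902557005 tipz 0.11214932311959701 xang 74.97382606415991 F [ 0.4   1.02 -0.72] nose 0.017 tilt [-3.e-04  4.e-04 -1.e+00]
```

View pics/w5.png

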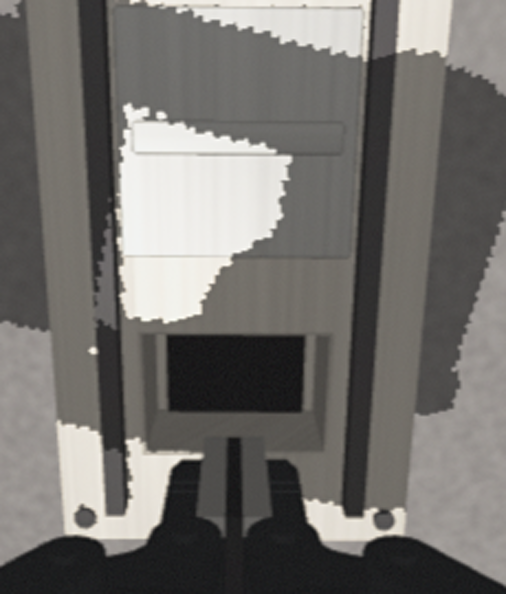

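View pics/a5.png

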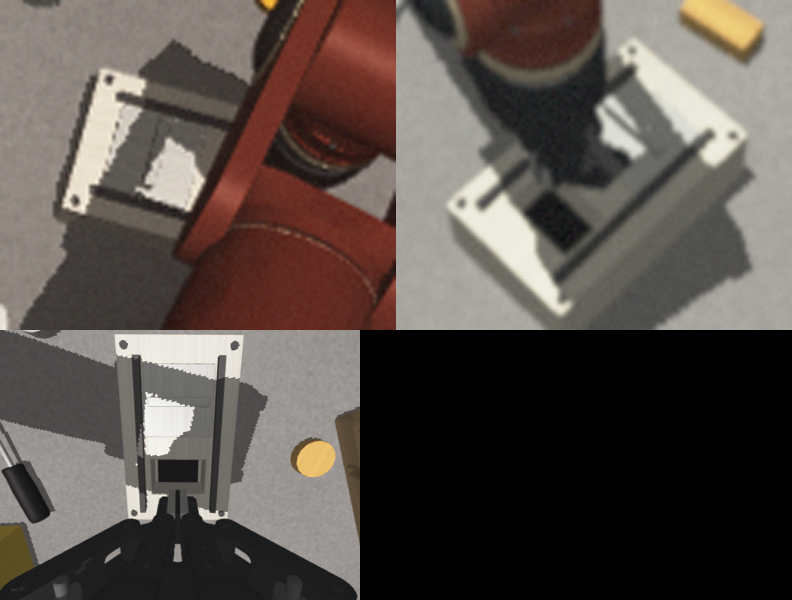

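The wrist crop shows the open well at (141..333, 334..450), with the black key inside at (168..304, 336..412).

```bash
python3 gap.py 141,334,.06 333,334,.06 148,450,.06 324,450,.06 168,412,.04 304,412,.04 362,8,.065 350,256,.065
```

```text
141,334,.06 [-0.028  -0.0215]
333,334,.06 [ 0.0291 -0.0215]
148,450,.06 [-0.0273 -0.0593]
324,450,.06 [ 0.0278 -0.0592]
168,412,.04 [-0.0228 -0.0546]
304,412,.04 [ 0.0234 -0.0546]
362,8,.065 [0.032  0.0657]
350,256,.065 [0.0321 0.0026]
```

>>> move_arm(
  increments=[
    [0.1,0.1,0,0,0],
    [0.1,0.1,2,0,0],
    [0.1,0.1,4,0,0],
    [0.1,0.1,5,0,0],
    [0.1,0.1,5,0,0],
  ],
)

```text
t: 8.28
tool_pos: [0.5741, -0.2051, 0.0772]
tool_rot: [-2.489, -1.912, 0.002]
contact_force: [-0.4, -0.0, -0.4]
opening: 0.0
```

```bash
python3 look.py a6;python3 - <<'E'
import cv2
from station import get_image
d=get_image("wrist"); cv2.imwrite("pics/w6.png",cv2.resize(d["image"][50:320,170:400,::-1],None,fx=2.2,fy=2.2,interpolation=cv2.INTER_CUBIC))
E
```

```text
t 8.275 pos [ 0.5741 -0.2051  0.0772] box x,y -0.0007021390622659928 -0.039640532116750005 tipz 0.06022004142883576 xang 75.08300799288027 F [-0.38 -0.03 -0.43] nose 0.017 tilt [-0.0031  0.0016 -1.    ]
```

View pics/w6.png

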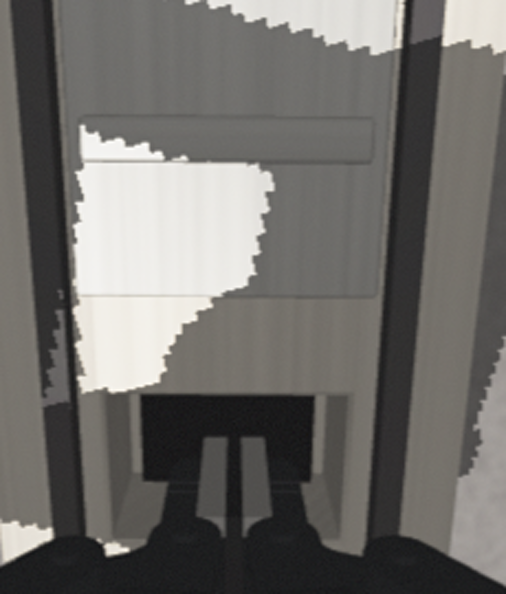

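The fingertips are at panel level inside the mouth, with clearance all round. I'll lower onto the key.

>>> move_arm(
  increments=[
    [0,0,0.8,0,0],
    [0,0,1.5,0,0],
    [0,0,1.9,0,0],
    [0,0,2.2,0,0],
    [0,0,2.4,0,0],
  ],
)

```text
t: 9.1
tool_pos: [0.5751, -0.2056, 0.0553]
tool_rot: [-2.49, -1.914, 0.001]
contact_force: [-1.2, 0.9, 2.6]
opening: -0.0001
```

>>> move_arm(
  increments=[
    [0,0,0.1,0,0],
    [0,0,0.2,0,0],
    [0,0,0.2,0,0],
  ],
)

```text
t: 9.48
tool_pos: [0.5753, -0.2057, 0.0536]
tool_rot: [2.491, 1.914, 0.0]
contact_force: [-2.4, 0.1, 2.8]
opening: -0.0002
```

>>> move_arm(
  increments=[
    [0,0,0.1,0,0],
    [0,0,0.2,0,0],
    [0,0,0.3,0,0],
    [0,0,0.3,0,0],
  ],
)

```text
t: 9.98
tool_pos: [0.5754, -0.2057, 0.051]
tool_rot: [2.491, 1.914, -0.0]
contact_force: [-3.6, 0.9, 6.4]
opening: -0.0002
```

>>> move_arm(
  increments=[
    [0,0,0.1,0,0],
    [0,0,0.1,0,0],
  ],
)

```text
t: 10.22
tool_pos: [0.5754, -0.2057, 0.0509]
tool_rot: [-2.491, -1.914, 0.0]
contact_force: [-6.5, 2.4, 11.9]
opening: -0.0001
```

The key has bottomed: tip at 33.9 mm with 12 N. I'll relieve the side force slightly and hold for over a second.

>>> move_arm(
  increments=[
    [0,-0.05,-0.03,0,0],
    [0,-0.05,-0.03,0,0],
    [0,-0.05,-0.03,0,0],
    [0,-0.05,-0.03,0,0],
    [0,-0.05,-0.03,0,0],
  ],
)

```text
t: 10.85
tool_pos: [0.5754, -0.2057, 0.051]
tool_rot: [2.49, 1.914, 0.001]
contact_force: [-3.6, 2.2, 9.3]
opening: -0.0
```

>>> move_arm(
  increments=[
    [0,0,0,0,0],
    [0,0,0,0,0],
    [0,0,0,0,0],
    [0,0,0,0,0],
    [0,0,0,0,0],
  ],
)

```text
t: 11.48
tool_pos: [0.5754, -0.2057, 0.051]
tool_rot: [2.49, 1.914, 0.001]
contact_force: [-3.4, 1.1, 10.0]
opening: 0.0001
```

>>> move_arm(
  increments=[
    [0,0,0,0,0],
    [0,0,0,0,0],
    [0,0,0,0,0],
    [0,0,0,0,0],
  ],
)

```text
t: 11.98
tool_pos: [0.5754, -0.2057, 0.051]
tool_rot: [2.49, 1.914, 0.001]
contact_force: [-4.3, 1.7, 9.0]
opening: -0.0001
```

```bash
python3 look.py a7
```

```text
t 11.975 pos [ 0.5754 -0.2057  0.051 ] box x,y 0.0006738784754180396 -0.03989134427051397 tipz 0.03401134125938714 xang 75.08513706957274 F [-4.28  1.67  8.95] nose 0.017 tilt [ 1.1e-03 -4.0e-04 -1.0e+00]
```

View pics/a7.png

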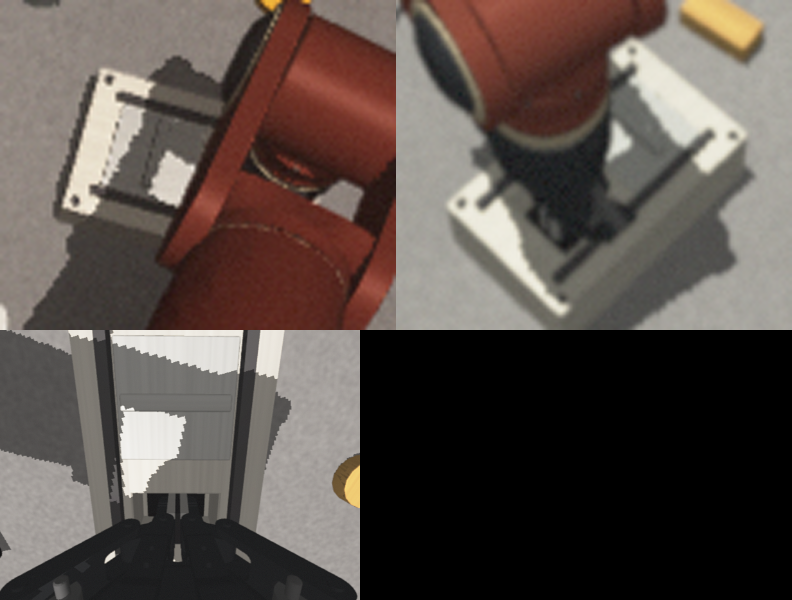

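Held for about 2 s at the bottom. I'll rise straight out and cross over the rib to its +y side.

>>> move_arm(
  increments=[
    [0,0,-1,0,0],
    [0,0,-3,0,0],
    [0,0,-6,0,0],
    [0,0,-9,0,0],
    [0,0,-9,0,0],
  ],
)

```text
t: 12.75
tool_pos: [0.5768, -0.2065, 0.1438]
tool_rot: [2.486, 1.91, 0.005]
contact_force: [0.5, -0.7, -0.0]
opening: 0.0002
```

>>> move_arm(
  increments=[
    [3,0,0,0,0],
    [6,0,0,0,0],
    [8.5,0,0,0,0],
    [9.8,0,0,0,0],
    [9.8,0,0,0,0],
  ],
)

```text
t: 13.38
tool_pos: [0.5997, -0.1103, 0.1388]
tool_rot: [-2.489, -1.915, 0.001]
contact_force: [1.2, -0.9, -1.0]
opening: -0.0001
```

```bash
python3 look.py a8
```

```text
t 13.375 pos [ 0.5997 -0.1103  0.1388] box x,y -0.0004150574520577132 0.05856661441802376 tipz 0.12184912144216974 xang 75.15161912163737 F [ 1.24 -0.87 -0.96] nose 0.017 tilt [-0.0012  0.     -1.    ]
```

View pics/a8.png

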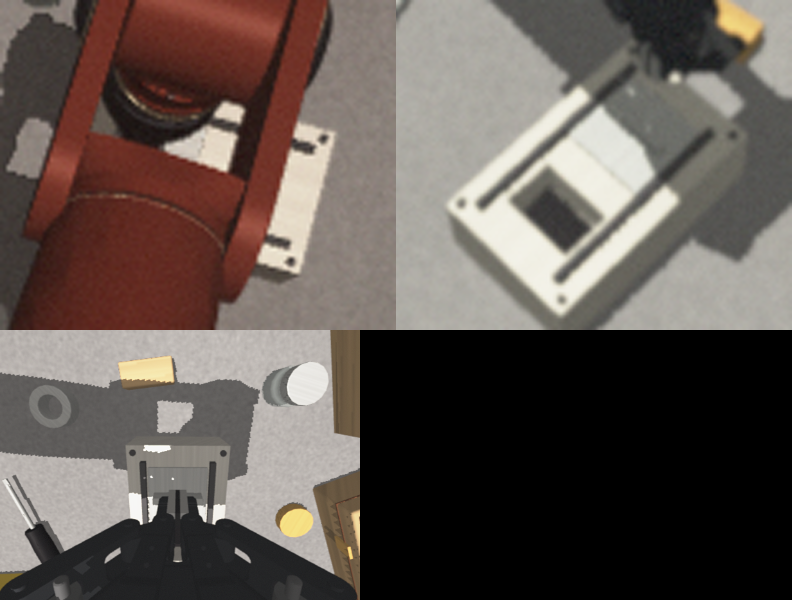

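>>> move_arm(
  increments=[
    [0,0,2,0,0],
    [0,0,3.5,0,0],
    [0,0,4.5,0,0],
    [0,0,5.0,0,0],
    [0,0,5.0,0,0],
  ],
)

```text
t: 14.15
tool_pos: [0.5998, -0.1108, 0.0891]
tool_rot: [-2.491, -1.914, 0.001]
contact_force: [-0.7, 0.4, 0.3]
opening: -0.0001
```

>>> move_arm(
  increments=[
    [-0.4,0,0,0,0],
    [-0.8,0,0,0,0],
    [-1.2,0,0,0,0],
    [-1.6,0,0,0,0],
    [-2.0,0,0,0,0],
  ],
)

```text
t: 14.78
tool_pos: [0.5949, -0.1304, 0.0898]
tool_rot: [2.491, 1.914, 0.001]
contact_force: [0.7, 0.8, 0.6]
opening: -0.0002
```

```bash
python3 look.py a9
```

```text
t 14.775 pos [ 0.5949 -0.1304  0.0898] box x,y 0.00016953091814773675 0.03791288944852715 tipz 0.07283347383775694 xang 75.08039951976887 F [0.74 0.81 0.57] nose 0.017 tilt [ 5.e-04  0.e+00 -1.e+00]
```

View pics/a9.png

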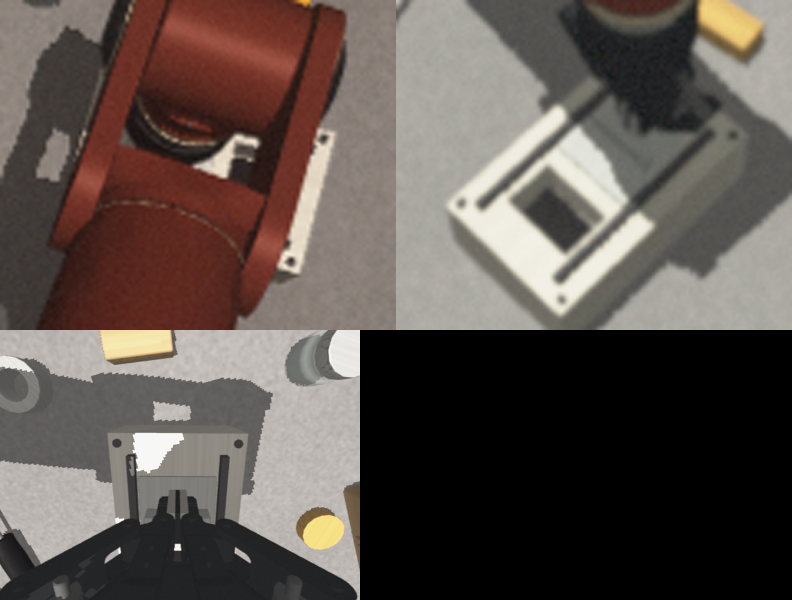

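The cover is moving back. Shut should come at a TCP box-y of about -0.026, which leaves about 63 mm.

>>> move_arm(
  increments=[
    [-0.7,0,0,0,0],
    [-1.4,0,0,0,0],
    [-2.1,0,0,0,0],
    [-2.8,0,0,0,0],
    [-3.4,0,0,0,0],
  ],
)

```text
t: 15.55
tool_pos: [0.5857, -0.1635, 0.0894]
tool_rot: [-2.491, -1.914, 0.0]
contact_force: [-0.7, 0.8, -0.3]
opening: -0.0002
```

>>> move_arm(
  increments=[
    [-0.6,0,0,0,0],
    [-1.2,0,0,0,0],
    [-1.8,0,0,0,0],
    [-2.2,0,0,0,0],
    [-2.5,0,0,0,0],
  ],
)

```text
t: 16.18
tool_pos: [0.5795, -0.1874, 0.0895]
tool_rot: [-2.491, -1.914, 0.0]
contact_force: [-0.7, 0.8, -0.5]
opening: 0.0
```

>>> move_arm(
  increments=[
    [-0.1,0,0,0,0],
    [-0.2,0,0,0,0],
    [-0.2,0,0,0,0],
  ],
)

```text
t: 16.55
tool_pos: [0.5792, -0.1892, 0.0897]
tool_rot: [2.49, 1.914, 0.0]
contact_force: [-0.0, 0.3, -0.1]
opening: 0.0003
```

```bash
python3 look.py b1
```

```text
t 16.55 pos [ 0.5792 -0.1892  0.0897] box x,y 0.00014112783372169978 -0.022930373911590234 tipz 0.07270902861316995 xang 75.0918438815019 F [-0.04  0.29 -0.09] nose 0.017 tilt [ 3.e-04 -4.e-04 -1.e+00]
```

View pics/b1.png

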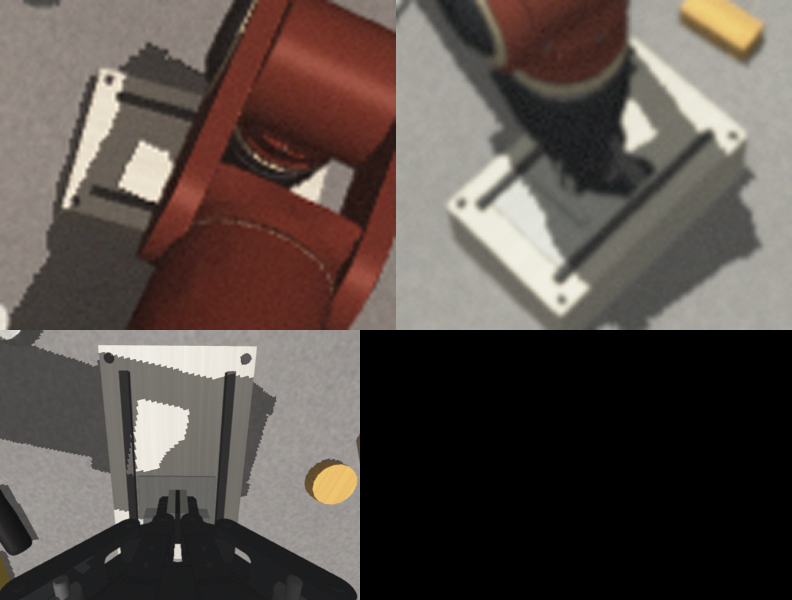

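>>> move_arm(
  increments=[
    [-0.1,0,0,0,0],
    [-0.2,0,0,0,0],
    [-0.2,0,0,0,0],
  ],
)

```text
t: 17.08
tool_pos: [0.5788, -0.1912, 0.0898]
tool_rot: [2.491, 1.914, 0.0]
contact_force: [1.5, 1.0, -0.3]
opening: -0.0
```

>>> move_arm(
  increments=[
    [-0.1,0,0,0,0],
    [-0.1,0,0,0,0],
  ],
)

```text
t: 17.32
tool_pos: [0.5785, -0.1921, 0.0898]
tool_rot: [2.491, 1.914, 0.0]
contact_force: [0.7, 1.3, -0.2]
opening: -0.0001
```

>>> move_arm(
  increments=[
    [-0.1,0,0,0,0],
    [-0.1,0,0,0,0],
  ],
)

```text
t: 17.58
tool_pos: [0.5785, -0.1922, 0.0898]
tool_rot: [-2.49, -1.914, -0.003]
contact_force: [1.7, 5.6, 1.7]
opening: -0.0001
```

The stop shows again (5.6 N, no motion) at box-y -0.026, as predicted. One more small nudge, then I'll withdraw.

>>> move_arm(
  increments=[
    [-0.1,0,0,0,0],
    [-0.1,0,0,0,0],
  ],
)

```text
t: 17.82
tool_pos: [0.5784, -0.1923, 0.0898]
tool_rot: [-2.49, -1.913, -0.005]
contact_force: [2.7, 7.1, 1.1]
opening: 0.0002
```

>>> move_arm(
  increments=[
    [0.5,0,0,0,0],
    [1.2,0,-1,0,0],
    [1.2,0,-4,0,0],
    [1.2,0,-8,0,0],
    [1.2,0,-12,0,0],
  ],
)

```text
t: 18.45
tool_pos: [0.5807, -0.1824, 0.2114]
tool_rot: [2.49, 1.914, -0.001]
contact_force: [0.9, 0.2, -0.8]
opening: -0.0003
```

>>> move_arm(
  increments=[
    [-4,-4,-3,0,0],
    [-8,-8,-4,0,0],
    [-12,-12,-4,0,0],
    [-16,-16,-4,0,0],
    [-18,-18,-4,0,0],
  ],
)

```text
t: 19.08
tool_pos: [0.3585, -0.311, 0.2505]
tool_rot: [2.492, 1.91, -0.002]
contact_force: [-0.4, 0.6, 0.8]
opening: 0.0003
```

>>> move_arm(
  increments=[
    [0,0,0,0,0],
    [0,0,0,0,0],
    [0,0,0,0,0],
  ],
)

```text
t: 19.45
tool_pos: [0.3615, -0.3094, 0.2497]
tool_rot: [2.489, 1.916, 0.0]
contact_force: [0.8, -0.0, 0.3]
opening: -0.0002
```

```bash
python3 look.py b2; python3 - <<'E'
import cv2
from station import get_image
d=get_image("top");cv2.imwrite("pics/top9.png",d["image"][:,:,::-1])
d=get_image("scene");cv2.imwrite("pics/scene9.png",d["image"][:,:,::-1])
a=cv2.imread("pics/top9.png")[140:225,325:425]; cv2.imwrite("pics/crop_top9.png",cv2.resize(a,None,fx=7,fy=7,interpolation=cv2.INTER_CUBIC))
a=cv2.imread("pics/scene9.png")[245:345,225:335]; cv2.imwrite("pics/crop_scene9.png",cv2.resize(a,None,fx=6,fy=6,interpolation=cv2.INTER_CUBIC))
E
```

```text
t 19.45 pos [ 0.3615 -0.3094  0.2497] box x,y -0.17940340887702275 -0.19511905643528532 tipz 0.2327332379011111 xang 75.1715783007349 F [ 0.8  -0.02  0.31] nose 0.017 tilt [ 1.e-04  0.e+00 -1.e+00]
```

View pics/crop_top9.png

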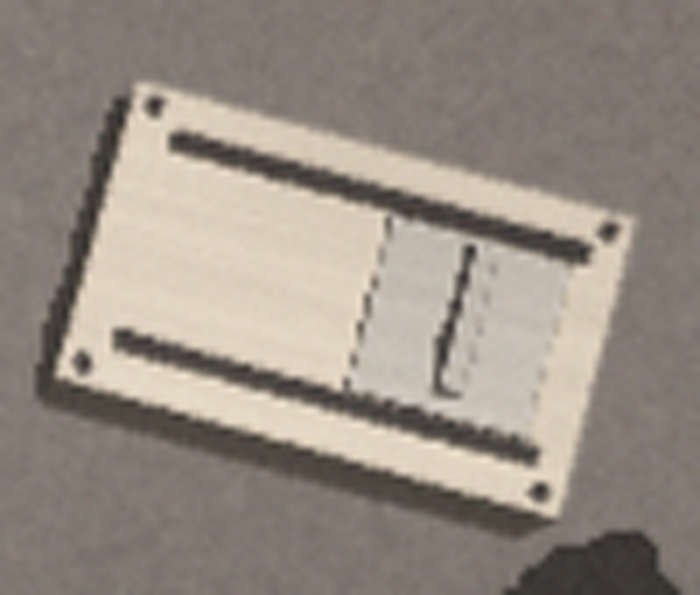

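View pics/crop_scene9.png

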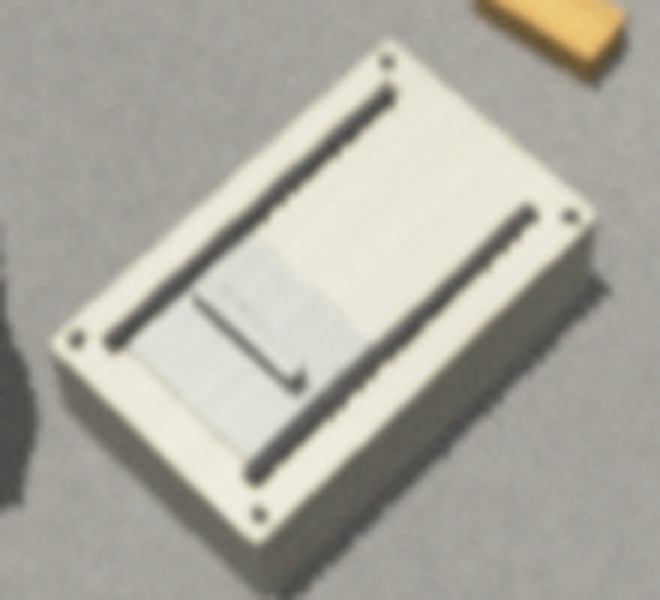

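View pics/scene9.png

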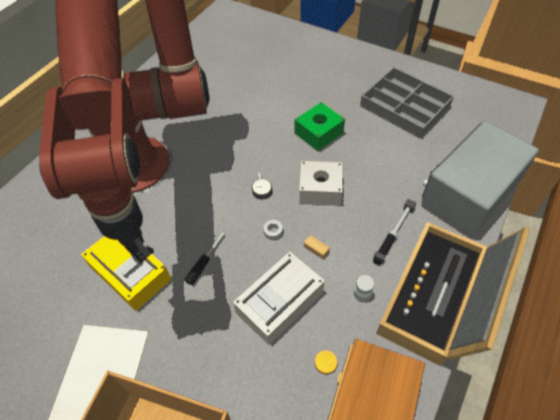

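The box corners match the start pixels, the cover is about 4 mm further shut than it began, and nothing else has moved. Handing in.

```bash
python3 -c "
from station import order; print(order.finish_job())"
```

```text
the job is handed in; nothing more can be done
None
```

The bore-gauge readout's zeroing sequence is done and handed in at about 19.5 s; the hand-in gives no verdict.

- **Opening:** With closed fingers I pushed the cover to its open stop. The force rose to about 8 N with no further motion, and the measured gap to the box end was 22.9 mm against 23 mm expected.
- **Pressing:** I pressed the sunken key to the bottom and held it about 2 s at 9–12 N. The fingertips were 26 mm below the panel, which is full travel.
- **Shutting:** I rose straight out and pushed the cover back to its shut stop, at about 7 N with no further motion.

**Last checks:**
- The box corners are at the same pixels as at the start, in both the top and scene views.
- The cover sits about 4 mm further shut than its slightly ajar start.
- By eye in the scene view, the other box and the bystanders have not moved.
- The arm is clear, with its fingertips at a height of 0.23 m.

**Not fully confirmed:**
- **Side load:** There was an unexplained side force of up to about 7 N while the key was down. I eased it to about 4 N, and the box did not shift.
- **Key return:** I only saw the key's return in a coarse scene view before shutting the cover, and did not measure it.

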